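Twist the proud sample vessel home in its docking block

TASK

One of the two blue-capped sample vessels in the docking block stands proud: snug rubber jaws hold it 10 mm above the floor of its well, with its red pointer turned away from the red mark on the deck. Press it down gently while twisting it clockwise until it sits fully home on the floor with its pointer on the mark of that well, then let go. Do not force it straight down, which would overload the jaws (35 N at most), and leave the other vessel and the things around the block as they are.

Things in the scene. Friction and masses are not known exactly. Their poses are not given: they have to be found in the camera images.
- dock: fixed aluminium docking block on a black base, 112 x 244 mm, deck (top face) 45 mm above the worktop, yaw within 0.3 rad of the world's; origin in the middle of its underside, z up, y along its row of two wells (at y = +55 and -55 mm, bore 43.5 mm, floor 10 mm above the origin). Each well has a red mark 14 x 5 mm on the deck on its -x side.
- well_l (a point): centre of the floor of the well at +y, 10 mm above the dock's origin. In it four black sprung rubber jaws grip the vessel's wall with about 20 N each: straight down it takes about 50 N to move, turning it takes about 1 N m, and while it turns far less push is needed (the less, the more it turns per mm of descent).
- well_r (a point): centre of the floor of the well at -y, 10 mm above the dock's origin; with the same jaws
- well_l_mark (a point): point on the deck above the inner end of the red mark of the well at +y, 24 mm from the well's axis towards the dock's -x: where the pointer's outer end must stand, seen from above
- well_r_mark (a point): the same for the well at -y
- cup_proud: the capped vessel that stands proud, in either well: white cylinder 40 mm wide, blue cap 48 mm wide from 40 to 80 mm above its origin (grip it at 55 to 80 mm); 120 g, rigid. Origin: centre of its underside, z up; red pointer towards its own -x. It starts 10 mm above the well's floor, yaw 0.9 to 1.3 rad ahead (anticlockwise from above) of the dock's; home, it touches the floor at the dock's yaw.
- cup_proud_mark (a point): outer end of that vessel's red pointer: on its cap's top edge, 24 mm from its axis towards its own -x, 80 mm above its origin
- cup_seated: the identical vessel in the other well, already home with its pointer on its mark; leave it
- cup_seated_mark (a point): outer end of the seated vessel's pointer
- bottle_sink_1: loose bystander: plastic water bottle with a teal cap, 53 x 178 mm; origin under its centre
- bottle_sink_3: loose bystander: plastic water bottle with a teal cap, 53 x 186 mm; origin under its centre
- cap_loose: loose bystander: teal bottle cap, 32 x 16 mm; origin under its centre
- amber_vial: loose bystander: amber glass vial, 44 x 76 mm; origin under its centre
- timer: loose bystander: white digital timer, 64 x 64 x 20 mm; origin under its centre
- tape_roll: loose bystander: roll of label tape lying flat, 91 x 18 mm; origin under its centre
- marker_blue: loose bystander: white felt marker with a blue cap, 17 x 128 mm, lying along its y; origin under its centre
- collet_l (a joint): vertical slide of the collet in the well at +y (the four steel pads on the deck and the jaws they carry), m: 0 at rest, grows as the vessel's friction drags it down, 1 mm for 40 N; a spring brings it back
- collet_r (a joint): the same for the well at -y
Mind the look-alikes: they are no part of the job. Leave any brown look-alike of the cup_proud alone.

How it is judged:
By the outcome, as a careful person would: the job done as asked, in the order asked, and still so for the second after the job is handed in, with the robot touching nothing.
It also fails if it takes over 38 s, if anything falls off the work surface, if the arm or the gripper's body presses on something with over 40 N, if the wrist force passes 120 N, or if a joint passes its speed limit or range.

ROBOT

A 6-joint arm with a two-finger parallel gripper is mounted at the origin on a cart in front of the work surface, level with it; the furniture and walls round the work are solid. World frame = base frame: x ahead of the robot, y to its left, z up, the work surface at z = 0. Lengths are in mm, angles in rad, forces in N, time in s.
With the tool pointing down it reaches from about 350 to 975 mm from the base axis. Payload 7.1 kg.
Tool frame: the origin (TCP) lies at the centre of the arm's flange, where the gripper is bolted on; the fingertips stand 182 mm ahead of it and the grasp point (between the pads) lies 163 mm ahead of it; z points along the fingers, y is the line along which they close (so a half turn about z gives the same grasp; the last joint's range is limited). The gripper opens to 88 mm and grips with 3 to 60 N. Pads are 20 mm wide; open, the fingers measure 115 mm over their backs; the gripper's body (75 mm by 178 mm) begins 61 mm behind the grasp point.
Start: joints at [1.173, 0.423, 1.63, -0, 1.089, -0.019], TCP at [231.097, 580.69, 404.675] pointing down, gripper open.
Joint ranges: [-3, 3], [-0.9, 2.11], [0.09, 2.58], [-1.31, 4.45], [0.11, 2.69], [-2.54, 2.54]. Speed limits (rad/s): [2.39, 2.39, 3.01, 3.14, 3.14, 3.14].

INTERFACE

Orientations are given as a rotation vector (axis times angle).
In Python, from workcell import readout, get_image, ctrl gives the robot as it stands.
- The arm moves only by the tool step_arm, never from a script. Its argument "targets" is a list that holds one entry, the list of rows, each a list of 7 numbers: the shift along the world's x, y, z as a fraction of full scale, then the turn, a rotation vector about the world's x, y, z as a fraction of full scale, then the opening, from 0 (shut) to 1 (fully open). In form: [[[dx, dy, dz, wx, wy, wz, claw], ...]]. A call has exactly 5 rows; each row shifts and turns the commanded pose from where the row before left it; what a row does not reach is not made up. Full scale, the value 1, is 0.05 m for a shift and 4 degrees for a turn. A row lasts 1/8 s, in which the tool goes at most 62.5 mm and 10.7 degrees, less where a joint would pass 70% of its speed; a pose out of reach is approached as far as the arm can. A call with a number of a shift or a turn outside -1 to 1 is refused whole. A call with a gripper value outside its range is refused whole. The fingers move at their own pace and stop on an object; the grip force is fixed at half the most. Time passes only in rows, so rows that do not move let the fingers close, or fill a call up. It gives the time, the measured TCP pose, the force, the opening and the grip force at its end, in the units of the state.
- readout.get_obs(): the state, without advancing time (a new reading comes with each control period).
- get_image(name): name is "scene" or "side" or "wrist"; returns a dict with "pixels" (480x640x3 uint8, red, green, blue), "intrinsics" (3x3 intrinsics, pixels), "extrinsics" (4x4, takes a point from world to camera coordinates). Camera axes: x right, y down, z forward; pixel columns grow to the right and rows downward; lengths in mm; the calibration is good to about 2 mm. A picture is of the moment at which its call begins. There is no depth.
- ctrl.close_job(): hands the job in; it is judged then, once.
The state is a dict: "t": time; "qpos": joint angles; "qvel": joint speeds; "joint_torque": joint torques, N m; "ee_pos": TCP position; "orientation": TCP orientation; "ft_force": force on the tool from outside, world axes, zero at the start; "moment": the same for the moment, N m; "width": finger opening in mm; "grasp_force": force on a finger pad.
Only numpy, scipy, OpenCV 4.12 (cv2) and the standard library are available. Lean on these libraries where they do the work, as an engineer would, in place of code of your own. Each camera call takes 0.05 s, during which the arm holds its last target. There are 200 camera calls.

## Working session

There is one attempt and no reset: what is moved stays moved. The work goes in short steps, Python scripts to look and compute and a tool call to move; the robot and the scene stay as the last step left them, time stands still between calls to the robot, and variables do not carry over. Pictures are saved under pics/ and viewed, at most 10 in all, crops included, and the job is handed in when it is done.

Besides the shell and the picture viewer there is one more tool, called after "Emit:" in YAML: its name, and indented under it one key for each argument. step_arm: Moves the arm, as the interface text tells. Shift numbers are shares of 0.05 m and turn numbers shares of 4 degrees, none past 1 either way. Its arguments: {"type":"object","properties":{"targets":{"type":"array"}},"required":["targets"]}

```bash
mkdir -p pics
cat > h.py <<'E'
import numpy as np, cv2
from workcell import readout, get_image, ctrl
def shot(n,fn=None):
    d=get_image(n)
    if fn: cv2.imwrite('pics/'+fn,cv2.cvtColor(d['pixels'],cv2.COLOR_RGB2BGR))
    return d
def ray(d,uv,z):
    K=np.array(d['intrinsics']);T=np.array(d['extrinsics']);R=T[:3,:3];c=-R.T@T[:3,3]
    v=R.T@np.linalg.inv(K)@np.array([uv[0],uv[1],1.]);return c+v*(z-c[2])/v[2]
def proj(d,p):
    K=np.array(d['intrinsics']);T=np.array(d['extrinsics']);q=K@(T[:3,:3]@np.array(p)+T[:3,3]);return q[:2]/q[2]
E
python3 - <<'E'
from h import *
a=shot('scene','s1.png')['pixels'];b=shot('side','d1.png')['pixels']
print(readout.get_obs())
E
```

```text
{'t': 0.1, 'qpos': array([ 1.17301195e+00,  4.23744925e-01,  1.63061458e+00, -1.31394472e-05,
        1.08856862e+00, -1.89981364e-02]), 'qvel': array([ 0.00027256, -0.00154254, -0.00160906, -0.00113165, -0.00045453,
       -0.00149174]), 'joint_torque': array([-9.42306215e-04, -5.45611954e+01, -2.74322069e+01,  6.44204859e-02,
        1.87440118e-02, -3.75275056e-05]), 'ee_pos': array([230.99912936, 580.4727237 , 403.99103358]), 'orientation': array([-5.91385937e-01, -3.08515777e+00,  2.05598197e-03]), 'ft_force': array([0.14502694, 0.08936105, 0.00191248]), 'moment': array([ 0.01690042, -0.04261004, -0.02352686]), 'grasp_force': 0.0, 'width': 87.69016773710926}
```

View pics/s1.png

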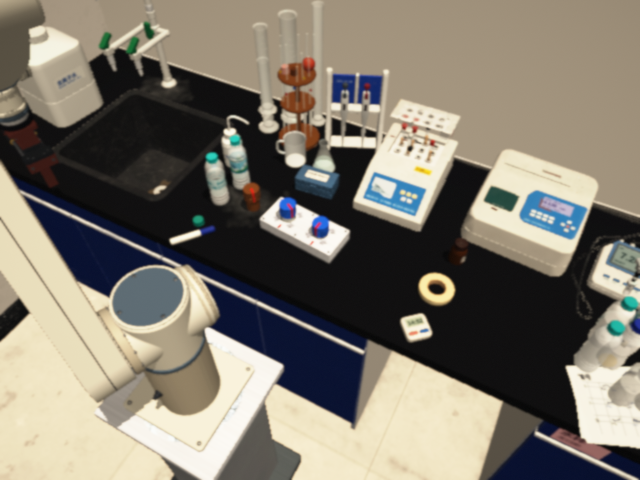

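View pics/d1.png

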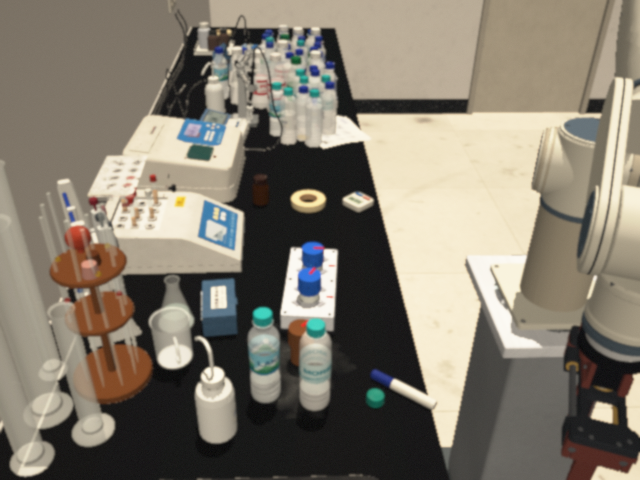

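The scene picture shows the dock at about (304,228) with blue caps at (288,208) and (320,226). The brown look-alike is at (251,193). The side view shows the caps at (310,282) and (313,255). I'll measure both caps and confirm in a crop.

Run:
```python
from h import *
out=[]
for n,(x0,y0,x1,y1) in (('scene',(240,180,365,270)),('side',(270,230,350,335))):
    d=shot(n);im=d['pixels'];hsv=cv2.cvtColor(im,cv2.COLOR_RGB2HSV)
    m=cv2.inRange(hsv,(110,120,80),(130,255,255));r=cv2.inRange(hsv,(0,110,100),(9,255,255))|cv2.inRange(hsv,(165,110,100),(180,255,255))
    for nm,mm in (('blue',m),('red',r)):
        k=np.zeros_like(mm);k[y0:y1,x0:x1]=mm[y0:y1,x0:x1]
        N,l,s,c=cv2.connectedComponentsWithStats(k)
        for i in range(1,N):
            if s[i][4]>4: print(n,nm,s[i],c[i].round(1),*[ray(d,c[i],z).round(0)[:2] for z in (45,70,80,100)])
    w=np.zeros_like(m);wm=cv2.inRange(hsv,(0,0,150),(180,70,255));w[y0:y1,x0:x1]=wm[y0:y1,x0:x1]
    cs=max(cv2.findContours(w,0,2)[0],key=cv2.contourArea);R=cv2.boxPoints(cv2.minAreaRect(cs))
    print(n,'deck-ish',[ray(d,p,45).round(0)[:2] for p in R])
    c=im[y0:y1,x0:x1];out.append(cv2.resize(c,None,fx=400/c.shape[1],fy=400/c.shape[1],interpolation=2))
H=max(o.shape[0] for o in out);out=[cv2.copyMakeBorder(o,0,H-o.shape[0],0,0,0) for o in out]
cv2.imwrite('pics/c1.png',cv2.cvtColor(np.hstack(out),cv2.COLOR_RGB2BGR))
```

```text
scene blue [280 197  17  21 148] [287.  208.1] [558.  65.] [538.  52.] [530.  47.] [515.  37.]
scene blue [313 215  16  22 142] [320.8 227.3] [539. -56.] [520. -66.] [512. -70.] [497. -78.]
scene red [249 187   7  15  67] [252.4 193.6] [560. 185.] [541. 170.] [533. 164.] [517. 151.]
scene red [288 205   5  12  18] [290.9 210.1] [556.  51.] [537.  39.] [529.  34.] [513.  24.]
scene red [315 223   5   8  13] [316.6 226.3] [536. -44.] [517. -54.] [510. -58.] [494. -66.]
scene deck-ish [array([480., 113.]), array([613., 132.]), array([ 565., -138.]), array([ 443., -142.])]
side blue [305 241   7   2   8] [308.1 241.5] [ 527. -157.] [ 529. -119.] [ 529. -104.] [530. -74.]
side blue [312 241  11  13  45] [317.  246.4] [ 508. -136.] [510. -99.] [511. -84.] [512. -54.]
side blue [303 249   1  13  13] [303. 255.] [ 541. -102.] [542. -66.] [542. -52.] [543. -23.]
side blue [307 260  15  16  45] [313.9 269.2] [518. -48.] [520. -13.] [520.   1.] [522.  28.]
side blue [300 263   7   9  13] [303.5 267.8] [541. -53.] [542. -18.] [542.  -5.] [543.  23.]
side blue [299 273   1  14  14] [299.  279.5] [551. -11.] [552.  22.] [552.  36.] [553.  62.]
side blue [314 275   6  20  21] [318.2 285. ] [511.   9.] [513.  42.] [514.  55.] [515.  81.]
side blue [299 288  13   8  15] [304.3 293. ] [541.  35.] [542.  67.] [543.  80.] [543. 106.]
side red [322 247   3   2   5] [322.8 247.4] [ 495. -132.] [497. -95.] [498. -80.] [500. -50.]
side red [310 268   6   6  14] [312.3 270.1] [522. -44.] [523. -10.] [524.   4.] [525.  32.]
side red [300 320   7   8  37] [303.1 323.8] [546. 131.] [547. 160.] [547. 172.] [548. 195.]
side deck-ish [array([592., 139.]), array([ 584., -138.]), array([ 462., -124.]), array([489., 150.])]
```

View pics/c1.png

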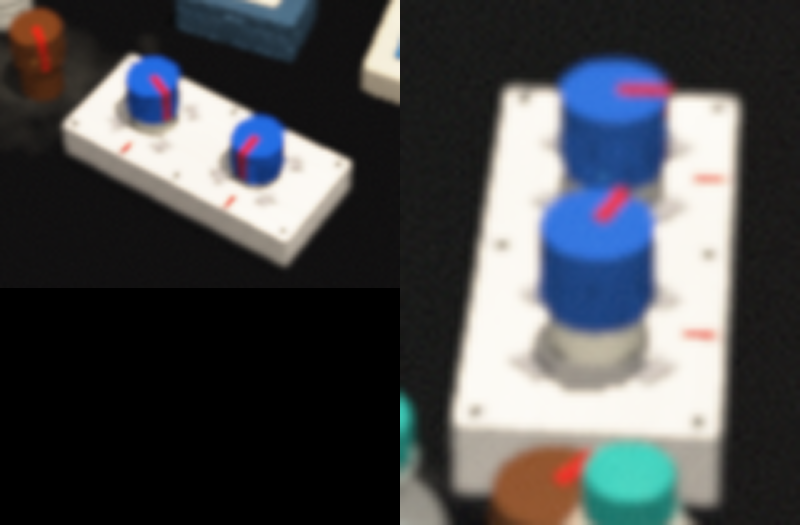

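Candidates: blue (287,208), blue (320,227), brown (252,193). The left blue one is proud: its pointer is turned and its white wall shows above the deck in the crop. The right one's pointer lines up with its red mark, and the brown one isn't in the dock. So the target is the vessel in well_l. Next I'll work out the bottles' clearance and the move over the dock.

Run:
```python
from h import *
for n,B in (('scene',(200,130,255,195)),('side',(230,300,345,350))):
    d=shot(n);hsv=cv2.cvtColor(d['pixels'],cv2.COLOR_RGB2HSV)
    m=cv2.inRange(hsv,(78,120,60),(98,255,255));N,l,s,c=cv2.connectedComponentsWithStats(m)
    for i in range(1,N):
        if s[i][4]>15 and B[0]<c[i][0]<B[2] and B[1]<c[i][1]<B[3]: print(n,c[i].round(0),s[i],ray(d,c[i],175).round())
```

```text
scene [235. 140.] [230 135  11  10  81] [618. 267. 175.]
scene [211. 157.] [205 152  14  11 121] [526. 284. 175.]
side [262. 315.] [252 306  21  20 344] [616. 259. 175.]
side [316. 327.] [307 319  18  18 270] [530. 291. 175.]
```

Emit:
step_arm:
  targets:
    - [[0.4,-0.7,0,0,0,0.8,1],[0.4,-0.7,0,0,0,0.8,1],[0.4,-0.7,0,0,0,0.8,1],[0.4,-0.7,0,0,0,0.8,1],[0.4,-0.7,0,0,0,0.8,1]]

```text
t: 0.92
ee_pos: [331.6, 404.5, 404.7]
orientation: [0.153, 3.138, 0.0]
ft_force: [0.7, 0.6, 1.2]
width: 87.8
grasp_force: 0.0
```

Emit:
step_arm:
  targets:
    - [[0.4,-0.7,0,0,0,0.8,1],[0.4,-0.7,0,0,0,0.8,1],[0.4,-0.7,0,0,0,0.8,1],[0.4,-0.7,0,0,0,0.8,1],[0.4,-0.7,0,0,0,0.8,1]]

```text
t: 1.55
ee_pos: [431.6, 229.5, 404.8]
orientation: [-0.285, 3.128, 0.0]
ft_force: [0.4, -0.4, -0.2]
width: 88.1
grasp_force: 0.0
```

Emit:
step_arm:
  targets:
    - [[0.4,-0.7,0,0,0,0.8,1],[0.4,-0.7,0,0,0,0.8,1],[0.4,-0.7,0,0,0,0.8,1],[0.4,-0.7,0,0,0,0.8,1],[0.4,-0.7,0,0,0,0.8,1]]

```text
t: 2.17
ee_pos: [531.6, 54.4, 404.8]
orientation: [-0.717, 3.058, 0.0]
ft_force: [0.6, 0.9, 0.2]
width: 87.8
grasp_force: 0.0
```

Run:
```python
from h import *
d=shot('wrist','w1.png');o=readout.get_obs()
print(o['t'],o['ee_pos'],o['orientation'],o['qpos'],proj(d,(535,50,100)))
```

```text
2.225 [533.57675     51.59897681 404.98899565] [-0.71873613  3.05629043 -0.00336856] [ 0.07463699  0.29237539  1.8269441  -0.00213548  1.02003717 -1.95698267] [309.68265906 233.63113627]
```

View pics/w1.png

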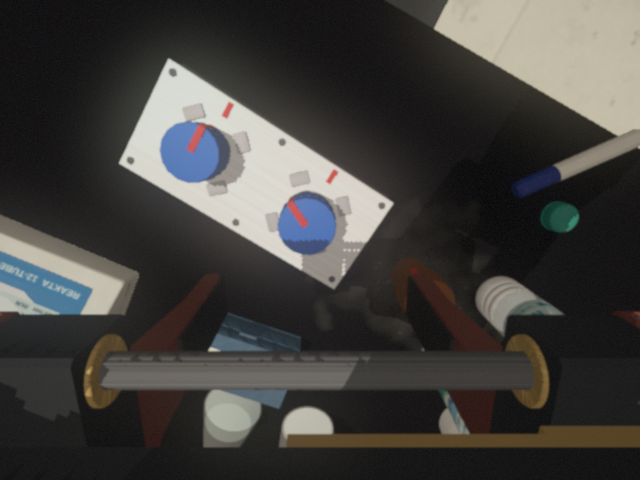

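The wrist view shows the seated cap at (191,152) and its mark at (228,110). The proud cap is at (306,223) with its pointer at (298,213) and its mark at (332,177). I'll measure these.

```bash
cat > m.py <<'E'
from h import *
def meas(ztop=100):
    d=shot('wrist');hsv=cv2.cvtColor(d['pixels'],cv2.COLOR_RGB2HSV)
    m=cv2.inRange(hsv,(105,130,90),(128,255,255));r=cv2.inRange(hsv,(0,120,120),(8,255,255))|cv2.inRange(hsv,(170,120,120),(180,255,255))
    r[300:]=0;m[300:]=0
    N,l,s,c=cv2.connectedComponentsWithStats(m|r)
    res={}
    for i in range(1,N):
        if s[i][4]<60 or c[i][0]>450 or c[i][1]<60: continue
        blob=(l==i).astype(np.uint8);cn=max(cv2.findContours(blob,0,1)[0],key=cv2.contourArea)
        ell,rad=cv2.minEnclosingCircle(cn)
        rr=np.argwhere((blob>0)&(r>0))[:,::-1]
        if s[i][4]>1200:
            for z in (90,ztop):
                p=ray(d,c[i],z);e=ray(d,(c[i][0]+rad,c[i][1]),z)
                print('cap',c[i].round(1),'z',z,p[:2].round(1),'rad',np.linalg.norm(e-p).round(1))
                W=np.array([ray(d,q,z)[:2] for q in rr]);mu=W.mean(0);u=np.linalg.svd(W-mu)[2][0];u*=np.sign(u@(mu-p[:2]))
                t=(W-mu)@u
                print('  pointer mean',mu.round(1),'ends',(mu+u*t.min()).round(1),(mu+u*t.max()).round(1),'axis deg',np.degrees(np.arctan2(*u[::-1])).round(1),'from c deg',np.degrees(np.arctan2(*(mu-p[:2])[::-1])).round(1))
        elif len(rr)>40:
            W=np.array([ray(d,q,45)[:2] for q in rr]);mu=W.mean(0);u=np.linalg.svd(W-mu)[2][0];print('mark',c[i].round(1),mu.round(1),np.degrees(np.arctan2(*u[::-1])).round(1))
    return d
E
python3 - <<'E'
from m import *
d=meas(100)
g=cv2.cvtColor(d['pixels'],cv2.COLOR_RGB2GRAY)
for u,v in ((173,72),(129,160),(282,142),(236,222),(381,206),(332,279)):
    p=g[v-8:v+9,u-8:u+9];w=(p<140)*1.0;yy,xx=np.mgrid[-8:9,-8:9];k=w*(xx**2+yy**2<40)
    print('screw',ray(d,(u+(k*xx).sum()/k.sum(),v+(k*yy).sum()/k.sum()),45)[:2].round(1))
E
```

```text
mark [201.6 136. ] [512.8 -75.9] -5.0
mark [302.1 212.3] [535.2  36.3] 59.1
screw [ 471.8 -115. ]
screw [ 562.8 -127.8]
screw [482.5  -5.5]
screw [570.5 -13.9]
screw [493.4 103.6]
screw [583.   94.3]
```

```bash
sed -i 's/(105,130,90),(128,255,255)/(100,100,60),(130,255,255)/' m.py
python3 - <<'E'
from m import *
d=meas(100); h=cv2.cvtColor(d['pixels'],cv2.COLOR_RGB2HSV);print(h[235,315],h[160,185],h[110,228],h[178,332])
E
```

```text
cap [191.2 153.3] z 90 [521.  -63.7] rad 24.6m.py:17: RuntimeWarning: Mean of empty slice.
  W=np.array([ray(d,q,z)[:2] for q in rr]);mu=W.mean(0);u=np.linalg.svd(W-mu)[2][0];u*=np.sign(u@(mu-p[:2]))
  ret = ret.dtype.type(ret / rcount)
Traceback (most recent call last):
  File "m.py", line 17, in meas
    W=np.array([ray(d,q,z)[:2] for q in rr]);mu=W.mean(0);u=np.linalg.svd(W-mu)[2][0];u*=np.sign(u@(mu-p[:2]))
                                                            ~~~~~~~~~~~~~^^^^^^
numpy.linalg.LinAlgError: 1-dimensional array given. Array must be at least two-dimensional
```

```bash
sed -i 's/N,l,s,c=cv2.connectedComponentsWithStats(m|r)/N,l,s,c=cv2.connectedComponentsWithStats(cv2.morphologyEx(m|r,cv2.MORPH_CLOSE,np.ones((5,5),np.uint8)))/' m.py
python3 - <<'E'
from m import *
d=meas(100)
E
```

```text
cap [189.6 152.4] z 90 [519.4 -63.6] rad 24.5
  pointer mean [506.8 -63.2] ends [518.4 -64.3] [495.9 -62.2] axis deg 174.8 from c deg 178.0
cap [189.6 152.4] z 100 [517.7 -60.7] rad 23.7
  pointer mean [505.4 -60.3] ends [516.6 -61.3] [494.9 -59.3] axis deg 174.8 from c deg 178.0
cap [306.7 225.1] z 90 [531.8  45.5] rad 24.4
  pointer mean [526.6  34. ] ends [532.7  44.2] [520.5  23.7] axis deg -120.7 from c deg -114.3
cap [306.7 225.1] z 100 [529.6  44.7] rad 23.6
  pointer mean [524.6  33.7] ends [530.4  43.5] [518.7  23.7] axis deg -120.7 from c deg -114.3
cap [ 38.9 282. ] z 90 [ 680.9 -142.6] rad 43.1m.py:17: RuntimeWarning: Mean of empty slice.
  W=np.array([ray(d,q,z)[:2] for q in rr]);mu=W.mean(0);u=np.linalg.svd(W-mu)[2][0];u*=np.sign(u@(mu-p[:2]))
  ret = ret.dtype.type(ret / rcount)
Traceback (most recent call last):
  File "m.py", line 17, in meas
    W=np.array([ray(d,q,z)[:2] for q in rr]);mu=W.mean(0);u=np.linalg.svd(W-mu)[2][0];u*=np.sign(u@(mu-p[:2]))
                                                            ~~~~~~~~~~~~~^^^^^^
numpy.linalg.LinAlgError: 1-dimensional array given. Array must be at least two-dimensional
```

Proud vessel: yaw is 64.5° ahead of the seated one (1.13 rad, in range), and the axis is at about (531.5, 44.3). The screws put well_l at (532.6, 44.0). Cap radius of 24 matches.

Emit:
step_arm:
  targets:
    - [[0,-0.1,-0.4,0,0,0,1],[0,-0.1,-0.4,0,0,0,1],[0,0,-0.4,0,0,0,1],[0,0,-0.3,0,0,0,1],[0,0,0,0,0,0,1]]

```text
t: 3.0
ee_pos: [530.5, 46.3, 328.7]
orientation: [0.715, -3.057, -0.001]
ft_force: [-0.1, -0.4, 0.4]
width: 87.9
grasp_force: 0.0
```

Run:
```python
from m import *
for i in range(3):
    d=shot('wrist');o=readout.get_obs();print(o['t'],o['ee_pos'],o['orientation'],o['ft_force'],o['moment'])
hsv=cv2.cvtColor(d['pixels'],cv2.COLOR_RGB2HSV);cv2.imwrite('pics/w2.png',d['pixels'][:,:,::-1])
print(proj(d,(532,44,100)))
```

```text
3.05 [530.92407438  46.24133072 329.54895634] [ 7.15345456e-01 -3.05829400e+00 -3.13463589e-04] [-0.04720333 -0.50774061  0.44441828] [ 0.03697337  0.03828467 -0.05282058]
3.1 [531.18714846  46.12397292 330.03606343] [-7.15289674e-01  3.05876186e+00 -4.64160520e-05] [-0.50023695 -0.34971044  1.00798002] [ 0.06455696 -0.01466565 -0.02248398]
3.15 [531.34240995  46.01797418 330.3391249 ] [-7.14873438e-01  3.05813480e+00 -2.39297805e-04] [-0.13480003 -0.972178    0.7548894 ] [ 0.05002289 -0.00576378  0.00985627]
[312.78168475 261.98631911]
```

View pics/w2.png

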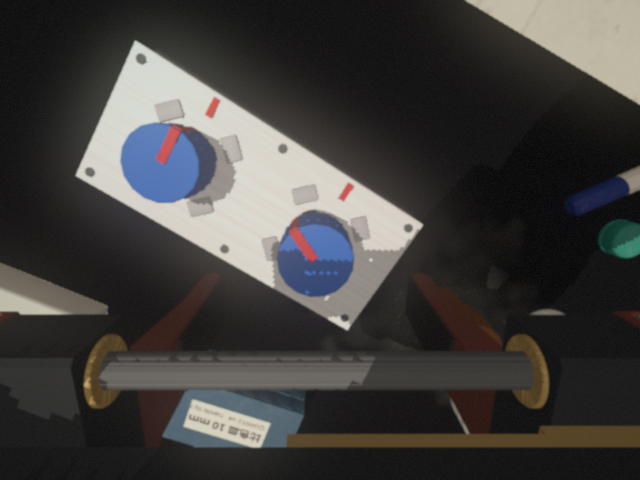

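Run:
```python
from m import *
d=shot('wrist');o=readout.get_obs();print(o['ee_pos']);p=o['ee_pos'][:2]
print(proj(d,(*p,100)),proj(d,(*p,200)),ray(d,(316,259),100))
h=cv2.cvtColor(d['pixels'],cv2.COLOR_RGB2HSV);m=cv2.inRange(h,(100,100,60),(130,255,255))
for v in (225,240,255,265,275,285):
    x=np.flatnonzero(m[v,250:380])+250;print(v,x.min(),x.max(),(x.min()+x.max())/2)
x=[np.flatnonzero(m[200:320,u]).max()+200 for u in (310,316,322)];print(x)
```

```text
[531.37644965  45.9020959  330.43798114]
[316.38027961 261.93864973] [316.40833918 355.73420579] [529.77822944  44.85051026 100.        ]
225 304 337 320.5
240 284 348 316.0
255 288 353 320.5
265 280 351 315.5
275 283 348 315.5
285 291 341 316.0
[np.int64(294), np.int64(294), np.int64(294)]
```

Run:
```python
from m import *
d=shot('wrist');o=readout.get_obs();print(o['ee_pos']);T=d['extrinsics'];print((-T[:3,:3].T@T[:3,3]).round(1),T[2,:3].round(3))
g=cv2.cvtColor(d['pixels'],cv2.COLOR_RGB2GRAY);S=[]
for u,v in ((141,59),(90,172),(283,149),(224,249),(408,228),(345,318)):
    p=g[v-8:v+9,u-8:u+9].astype(float);t=(p.min()+np.median(p))/2;yy,xx=np.mgrid[-8:9,-8:9];k=(p<t)*(xx**2+yy**2<50)
    S.append(ray(d,(u+(k*xx).sum()/k.sum(),v+(k*yy).sum()/k.sum()),45)[:2]);print('screw',S[-1].round(1))
S=np.array(S);c=S.mean(0);y=(S[4]+S[5]-S[0]-S[1]);y/=np.linalg.norm(y);print(c,np.degrees(np.arctan2(-y[0],y[1])),'well',c+55*y, c-55*y)
c=d['pixels'][190:310,240:400,::-1];cv2.imwrite('pics/c2.png',cv2.resize(c,None,fx=5,fy=5,interpolation=2))
```

```text
[531.37042061  45.83240501 330.44647754]
[466.9  13.8 310. ] [ 0.239  0.117 -0.964]
screw [ 471.4 -114.7]
screw [ 559.  -123.3]
screw [482.3  -5.2]
screw [569.6 -13.6]
screw [492.8 104.1]
screw [579.7  95.5]
[525.80728862  -9.53449852] -5.49213339610135 well [531.07128833  45.21301565] [520.54328892 -64.28201268]
```

View pics/c2.png

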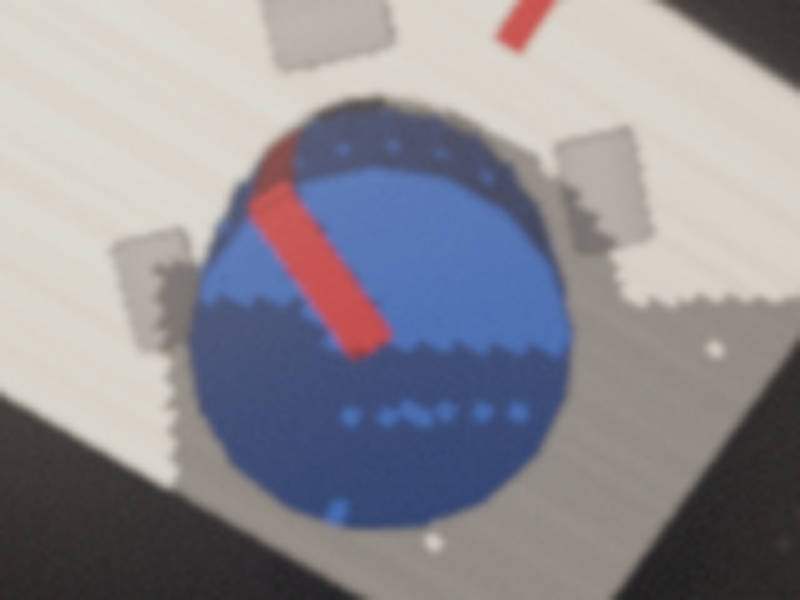

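The crop shows the proud cap's top circle centred at image (316,259), with its pointer up-left. Ray and screws agree: the axis is at about (530.5, 45.0). I'm descending to grip height.

Emit:
step_arm:
  targets:
    - [[-0.016,-0.016,-0.4,0,0,0,1],[0,0,-0.4,0,0,0,1],[0,0,-0.4,0,0,0,1],[0,0,-0.4,0,0,0,1],[0,0,0,0,0,0,1]]

```text
t: 3.88
ee_pos: [530.0, 44.8, 249.0]
orientation: [0.714, -3.057, -0.0]
ft_force: [0.7, 0.5, 0.5]
width: 88.0
grasp_force: 0.0
```

Emit:
step_arm:
  targets:
    - [[0,0,0,0,0,0,0],[0,0,0,0,0,0,0],[0,0,0,0,0,0,0],[0,0,0,0,0,0,0],[0,0,0,0,0,0,0]]

```text
t: 4.5
ee_pos: [530.3, 45.0, 249.9]
orientation: [-0.714, 3.059, 0.0]
ft_force: [-0.5, 1.6, 2.4]
width: 47.5
grasp_force: 30.0
```

```bash
python3 -c "
from h import *
for i in range(2):
    shot('side');o=readout.get_obs();print(o['ee_pos'],o['orientation'],o['ft_force'],o['moment'],o['width'],o['grasp_force'])"
```

```text
[530.33703155  45.00105997 249.90993563] [-7.14325285e-01  3.05906818e+00  2.69149737e-04] [0.03062584 0.89506361 2.56513881] [ 0.29968502  0.17570948 -0.03458856] 47.525944093749715 30.000610649585724
[530.3199238   45.01626285 249.87671453] [-7.14399346e-01  3.05912921e+00  2.69925918e-04] [-0.63736834  1.78497926  2.84368455] [0.34225628 0.08901746 0.01692669] 47.74458780854684 30.000629425048828
```

Gripped on centre: width 47.5, low side force. Now I twist clockwise with a small descent.

Emit:
step_arm:
  targets:
    - [[0,0,0,0,0,-0.8,0],[0,0,-0.008,0,0,-0.8,0],[0,0,-0.01,0,0,-0.8,0],[0,0,-0.01,0,0,-0.8,0],[0,0,-0.01,0,0,-0.8,0]]

```text
t: 5.22
ee_pos: [530.6, 45.2, 248.8]
orientation: [-0.283, 3.128, -0.001]
ft_force: [-3.2, 2.3, 13.3]
width: 47.8
grasp_force: 30.0
```

```bash
cat > st.py <<'E'
from h import *
d=shot('wrist');o=readout.get_obs()
a=o['orientation'];g=2*np.degrees(np.arctan2(a[1],a[0]))-90
print(o['t'],o['ee_pos'].round(2),'line deg',round(g%180,2),o['ft_force'].round(1),o['moment'].round(2),o['width'].round(1),o['grasp_force'])
h=cv2.cvtColor(d['pixels'],cv2.COLOR_RGB2HSV);r=cv2.inRange(h,(0,100,60),(10,255,255))|cv2.inRange(h,(170,100,60),(180,255,255))
N,l,s,c=cv2.connectedComponentsWithStats(r)
for i in range(1,N):
    if 30<s[i][4]<1500 and 150<c[i][0]<500 and 60<c[i][1]<420:
        P=np.argwhere(l==i)[:,::-1].astype(np.float32);z=45+(c[i][1]>250)*50
        W=np.array([ray(d,q,z)[:2] for q in P]);u=np.linalg.svd(W-W.mean(0))[2][0];print('red',c[i].round(0),s[i][4],W.mean(0).round(1),np.degrees(np.arctan2(u[1],u[0])).round(1)%180)
E
python3 st.py
```

```text
Traceback (most recent call last):
  File "st.py", line 4, in <module>
    print(o['t'],o['ee_pos'].round(2),'line deg',round(g%180,2),o['ft_force'].round(1),o['moment'].round(2),o['width'].round(1),o['grasp_force'])
                                                                                                            ^^^^^^^^^^^^^^^^
AttributeError: 'float' object has no attribute 'round'
```

```bash
sed -i "s/o\['width'\].round(1)/o['width']/" st.py; sed -i '3i cv2.imwrite("pics/w3.png",d["pixels"][:,:,::-1])' st.py; python3 st.py
```

```text
5.325 [530.59  45.12 248.79] line deg 100.31 [-2.7  0.9 11.9] [0.36 0.53 0.41] 47.55277449366824 30.0064480304718
red [339. 205.] 219 [489.4  49.5] 173.5
red [294. 297.] 1014 [521.2  34.3] 35.1
red [404. 321.] 231 [523.5  80.3] 67.2
```

View pics/w3.png

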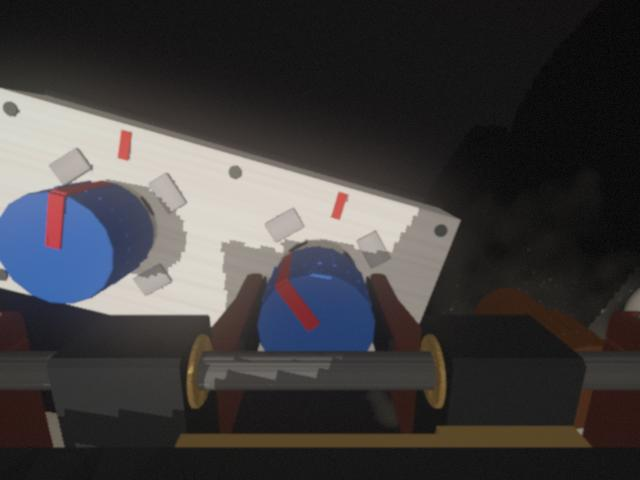

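The wrist view shows the pointer's top face running from (312,328) to (282,282), gripped between the fingers. The deck mark is at (339,205).

```bash
python3 -c "
from h import *
d=shot('wrist');a=ray(d,(312,328),98.5);b=ray(d,(282,282),98.5);print(a,b,np.degrees(np.arctan2(*(a-b)[1::-1])))
for p in ((57,247),(57,193)): print(ray(d,p,90))"
```

```text
[531.4252737   43.49395392  98.5       ] [514.07180527  28.61959814  98.5       ] 40.601207600999835
[518.98241164 -62.56024439  90.        ]
[496.93671957 -62.37612546  90.        ]
```

Emit:
step_arm:
  targets:
    - [[0,0,-0.005,0,0,-0.8,0],[0,0,-0.01,0,0,-0.8,0],[0,0,-0.01,0,0,-0.8,0],[0,0,-0.01,0,0,-0.8,0],[0,0,-0.01,0,0,-0.8,0]]

```text
t: 6.0
ee_pos: [530.7, 45.3, 247.0]
orientation: [0.156, 3.136, 0.0]
ft_force: [-3.0, 3.8, 18.3]
width: 47.4
grasp_force: 30.0
```

```bash
python3 st.py
```

```text
6.05 [530.64  45.29 246.99] line deg 84.16 [-4.2  2.4 17.6] [0.53 0.75 0.41] 47.29556826034291 30.008893311023712
red [316. 202.] 233 [489.5  49.4] 174.6
red [294. 296.] 1036 [517.7  37.8] 18.2
red [404. 324.] 376 [533.8  80.6] 26.2
```

Emit:
step_arm:
  targets:
    - [[0,0,-0.01,0,0,-0.7,0],[0,0,-0.014,0,0,-0.7,0],[0,0,-0.014,0,0,-0.7,0],[0,0,-0.014,0,0,-0.7,0],[0,0,-0.014,0,0,-0.7,0]]

```text
t: 6.68
ee_pos: [530.7, 45.3, 244.4]
orientation: [0.537, 3.094, 0.001]
ft_force: [-5.8, 4.4, 25.5]
width: 47.5
grasp_force: 30.0
```

```bash
python3 st.py
```

```text
6.725 [530.79  45.32 244.36] line deg 70.16 [-5.1  2.1 24. ] [0.37 1.12 0.23] 48.02157871585303 30.007534325122833
red [295. 205.] 240 [489.4  49.4] 172.8
red [294. 296.] 1051 [515.2  41.9] 3.7
red [405. 329.] 581 [543.4  78.8] 3.6
```

Emit:
step_arm:
  targets:
    - [[0,0,-0.009,0,0,-0.6,0],[0,0,-0.009,0,0,-0.6,0],[0,0,-0.009,0,0,-0.6,0],[0,0,-0.009,0,0,-0.6,0],[0,0,-0.009,0,0,-0.6,0]]

```text
t: 7.35
ee_pos: [530.7, 45.4, 242.1]
orientation: [0.857, 3.021, 0.001]
ft_force: [-6.2, 2.9, 24.3]
width: 47.5
grasp_force: 30.0
```

```bash
python3 st.py
```

```text
7.4 [530.74  45.38 242.02] line deg 58.2 [-6.   5.2 24.2] [0.66 1.13 0.4 ] 47.60194366733566 30.00907391309738
red [278. 213.] 228 [489.5  49.4] 175.0
red [294. 296.] 1035 [514.1  46.1] 172.2
red [409. 339.] 445 [553.3  75.1] 130.6
red [404. 409.] 773 [581.3  58. ] 158.4
```

Emit:
step_arm:
  targets:
    - [[0,0,-0.009,0,0,-0.6,0],[0,0,-0.009,0,0,-0.6,0],[0,0,-0.009,0,0,-0.6,0],[0,0,-0.009,0,0,-0.6,0],[0,0,-0.006,0,0,-0.6,0]]

```text
t: 8.02
ee_pos: [530.8, 45.5, 240.1]
orientation: [1.168, 2.915, 0.002]
ft_force: [-7.8, 5.0, 28.0]
width: 47.8
grasp_force: 30.0
```

```bash
python3 st.py
```

```text
8.075 [530.75  45.53 240.05] line deg 46.21 [-5.   4.6 24.8] [0.77 1.1  0.48] 47.41549842854306 30.00782936811447
red [263. 223.] 229 [489.5  49.3] 174.3
red [293. 296.] 1026 [514.1  50.5] 160.4
red [404. 409.] 759 [581.3  48.2] 146.0
```

Emit:
step_arm:
  targets:
    - [[0,0,0,0,0,0.4,0],[0,0,-0.002,0,0,0.4,0],[0,0,-0.002,0,0,0.4,0],[0,0,0,0,0,0.2,0],[0,0,0,0,0,0,0]]

```text
t: 8.7
ee_pos: [531.3, 44.9, 239.9]
orientation: [1.027, 2.966, 0.003]
ft_force: [-4.5, -0.3, 22.9]
width: 47.4
grasp_force: 30.0
```

```bash
python3 st.py
```

```text
8.75 [531.32  44.89 239.86] line deg 51.81 [-4.4  0.2 21.1] [ 0.11  0.54 -0.52] 47.49194195337967 30.0093412399292
red [269. 216.] 227 [489.4  49.3] 174.2
red [296. 292.] 1042 [513.7  49.9] 163.6
red [411. 344.] 175 [558.1  71.6] 72.5
red [404. 409.] 755 [581.4  52.4] 151.7
```

Emit:
step_arm:
  targets:
    - [[0,0,0,0,0,0.3,0],[0,0,0,0,0,0.3,0],[0,0,0.01,0,0,0,0],[0,0,0.01,0,0,0,0],[0,0,0,0,0,0,0]]

```text
t: 9.38
ee_pos: [531.7, 44.6, 239.8]
orientation: [0.963, 2.986, 0.002]
ft_force: [2.3, -2.1, 7.5]
width: 47.9
grasp_force: 30.0
```

```bash
python3 st.py
```

```text
9.425 [531.73  44.61 239.84] line deg 54.23 [ 1.9 -2.2  8.5] [-0.22 -0.42 -0.39] 47.824121383713255 29.985624253749847
red [272. 213.] 228 [489.5  49.4] 174.4
red [297. 290.] 1058 [513.5  49.8] 164.2
red [411. 344.] 180 [557.6  72.3] 69.3
red [404. 409.] 761 [581.7  54.1] 154.1
```

Emit:
step_arm:
  targets:
    - [[0,0,0,0,0,0,1],[0,0,0,0,0,0,1],[0,0,0,0,0,0,1],[0,0,0,0,0,0,1],[0,0,0,0,0,0,1]]

```text
t: 10.05
ee_pos: [530.2, 44.9, 238.6]
orientation: [-0.963, -2.99, 0.0]
ft_force: [-0.1, 0.1, 1.1]
width: 87.4
grasp_force: 0.0
```

Emit:
step_arm:
  targets:
    - [[0,0,0.1,0,0,0,1],[0,0,0.4,0,0,0,1],[0,0,0.6,0,0,0,1],[0,0,0.6,0,0,0,1],[0,0,0.3,0,0,0,1]]

```text
t: 10.68
ee_pos: [530.6, 44.9, 340.5]
orientation: [0.962, 2.988, 0.001]
ft_force: [-0.1, 0.4, -0.2]
width: 87.9
grasp_force: 0.0
```

Run:
```python
from h import *
shot('scene');shot('scene');d=shot('wrist','w4.png')
print(readout.get_obs()['ee_pos'],proj(d,(522,-64,90)),proj(d,(531.5,45,90)))
```

```text
[530.31630862  44.87661185 339.03973287] [182.94780282 327.62934906] [315.7766721  252.31467211]
```

View pics/w4.png

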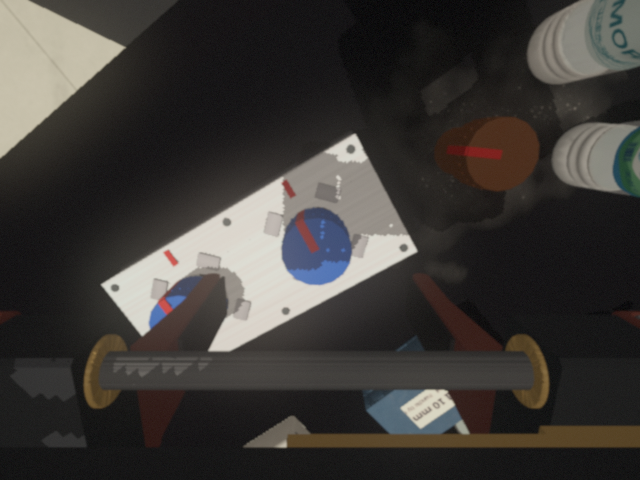

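The wrist view shows the vessel upright in the well, its pointer running from about (316,250) to (298,213), roughly along its mark at (288,188). Now I measure the angle and height.

```bash
cat > chk.py <<'E'
from h import *
d=shot('wrist');h=cv2.cvtColor(d['pixels'],cv2.COLOR_RGB2HSV)
r=cv2.inRange(h,(0,110,60),(10,255,255))|cv2.inRange(h,(168,110,60),(180,255,255));b=cv2.inRange(h,(100,90,40),(132,255,255))
N,l,s,c=cv2.connectedComponentsWithStats(r)
for i in range(1,N):
    if s[i][4]<40 or c[i][0]>400 or not 150<c[i][1]<300: continue
    z=90 if s[i][4]>250 else 45
    W=np.array([ray(d,q,z)[:2] for q in np.argwhere(l==i)[:,::-1]])
    if z==90: k=np.linalg.norm(W-[530.8,45],axis=1);W=W[k<21]
    m=W.mean(0);u=np.linalg.svd(W-m)[2][0];u=-u*np.sign(u[0]);t=(W-m)@u
    print(c[i].round(0),s[i][4],'mean',m.round(1),'deg',np.degrees(np.arctan2(u[1],u[0])).round(1)%360,'ends',(m+u*t.min()).round(1),(m+u*t.max()).round(1))
k=np.zeros_like(b);k[195:300,265:365]=b[195:300,265:365]|r[195:300,265:365]
P=np.argwhere(k)[:,::-1];print('sil x',P[:,0].min(),P[:,0].max(),'y',P[:,1].min(),P[:,1].max())
for z in (90,95,100):
  cc=[proj(d,(530.8+24*np.cos(a),45.1+24*np.sin(a),z)) for a in np.arange(0,6.3,.05)];cc=np.array(cc);print(z,cc.min(0).round(1),cc.max(0).round(1))
x=d['pixels'][180:300,250:410,::-1];cv2.imwrite('pics/c3.png',cv2.resize(x,None,fx=5,fy=5,interpolation=2))
g=cv2.cvtColor(d['pixels'],cv2.COLOR_RGB2GRAY);S=[]
for u,v in ((115,288),(227,222),(351,149),(286,311),(404,248)):
    p=g[v-8:v+9,u-8:u+9].astype(float);t=(p.min()+np.median(p))/2;yy,xx=np.mgrid[-8:9,-8:9];q=(p<t)*(xx**2+yy**2<50)
    S.append(ray(d,(u+(q*xx).sum()/q.sum(),v+(q*yy).sum()/q.sum()),45)[:2])
S=np.array(S).round(1);print(S.tolist());y=S[2]-S[0];y2=S[4]-S[3];print('dock yaw',[np.degrees(np.arctan2(-q[0],q[1])).round(1) for q in (y,y2)])
E
python3 chk.py
```

```text
[289. 190.] 82 mean [489.6  49.4] deg 173.1 ends [495.8  48.6] [483.2  50.1]
[307. 236.] 266 mean [519.9  46.7] deg 172.3 ends [529.9  45.4] [510.2  48. ]
[171. 259.] 78 mean [478.8 -60.2] deg 175.4 ends [485.  -60.7] [472.5 -59.7]
sil x 287 351 y 195 285
90 [280.  217.5] [352.3 286.5]
95 [279.2 219.1] [353.  289.4]
100 [278.5 220.8] [353.8 292.5]
[[471.5, -114.5], [482.3, -5.1], [492.9, 104.2], [569.8, -13.6], [580.5, 95.6]]
dock yaw [np.float64(-5.6), np.float64(-5.6)]
```

View pics/c3.png

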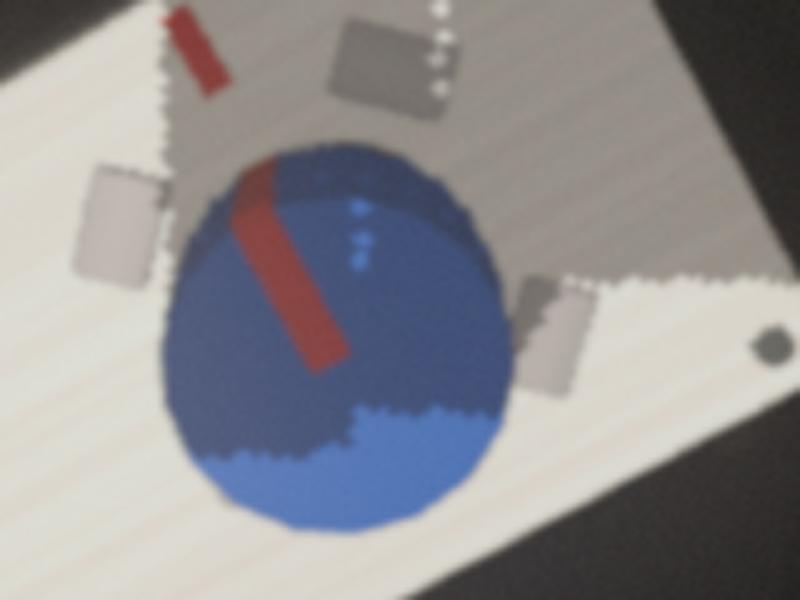

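```bash
python3 -c "
from h import *
d=shot('wrist')
f=lambda u,v:ray(d,(250+u/5-.4,180+v/5-.4),90)[:2]
for a,b in (((312,372),(232,222)),((350,352),(275,208))):
    q=f(*b)-f(*a);print(np.degrees(np.arctan2(q[1],q[0])))
a,b=f(331,362),f(253,215);print(a,b)
# cap centre from silhouette sides and bottom
print(f(339,355))
o=readout.get_obs();print(o['t'])"
```

```text
171.1453618652569
170.92529567494674
[529.25584201  45.39487024] [507.20896055  48.81194377]
[529.08575198  46.81819666]
10.925
```

Height matches home: the silhouette's bottom row is 286.4, against 286.5 predicted for z = 90. The pointer is about 3° too far clockwise, so I'll regrip and turn it back slightly with a light press.

Emit:
step_arm:
  targets:
    - [[0,0,-0.3,0,0,0,1],[0,0,-0.6,0,0,0,1],[0,0,-0.6,0,0,0,1],[0,0,-0.4,0,0,0,1],[0,0,-0.1,0,0,0,1]]

```text
t: 11.55
ee_pos: [529.2, 44.8, 235.9]
orientation: [-0.962, -2.986, 0.003]
ft_force: [-0.6, -0.3, -0.5]
width: 87.9
grasp_force: 0.0
```

Emit:
step_arm:
  targets:
    - [[0,0,0,0,0,0,0],[0,0,0,0,0,0,0],[0,0,0,0,0,0,0],[0,0,0,0,0,0,0],[0,0,0,0,0,0,0]]

```text
t: 12.18
ee_pos: [530.7, 45.2, 239.3]
orientation: [0.963, 2.989, 0.002]
ft_force: [0.3, 3.8, 2.4]
width: 47.5
grasp_force: 30.0
```

```bash
python3 st.py
```

```text
12.225 [530.72  45.22 239.22] line deg 54.3 [1.4 3.8 2. ] [ 0.56 -0.05  0.05] 47.76162861740435 29.997616410255432
red [273. 216.] 231 [489.4  49.3] 174.1
red [297. 294.] 1066 [513.3  49.6] 163.4
red [410. 342.] 279 [554.7  73.1] 76.4
red [404. 409.] 760 [579.6  55.1] 154.2
```

Emit:
step_arm:
  targets:
    - [[0,0,-0.01,0,0,0.35,0],[0,0,0,0,0,0.35,0],[0,0,0,0,0,0.35,0],[0,0,0,0,0,0.2,0],[0,0,0,0,0,0,0]]

```text
t: 12.85
ee_pos: [530.4, 44.9, 239.0]
orientation: [0.834, 3.029, 0.001]
ft_force: [-2.1, 2.6, 10.2]
width: 47.4
grasp_force: 30.0
```

```bash
python3 st.py
```

```text
12.9 [530.46  44.96 239.  ] line deg 59.21 [-1.5  2.2  8.9] [ 0.36  0.26 -0.77] 47.40041727757728 30.00260889530182
red [280. 214.] 234 [489.5  49.3] 175.0
red [297. 294.] 1076 [512.5  48. ] 168.1
red [409. 340.] 396 [550.7  75.2] 127.1
red [404. 409.] 777 [577.9  58.9] 159.2
```

Emit:
step_arm:
  targets:
    - [[0,0,0.005,0,0,0,0],[0,0,0,0,0,0,1],[0,0,0,0,0,0,1],[0,0,0,0,0,0,1],[0,0,0,0,0,0,1]]

```text
t: 13.52
ee_pos: [530.2, 44.8, 238.3]
orientation: [-0.831, -3.029, 0.0]
ft_force: [-0.7, -0.5, -0.2]
width: 84.2
grasp_force: 0.0
```

Emit:
step_arm:
  targets:
    - [[0,0,0.1,0,0,0,1],[0,0,0.4,0,0,0,1],[0,0,0.6,0,0,0,1],[0,0,0.6,0,0,0,1],[0,0,0.3,0,0,0,1]]

```text
t: 14.15
ee_pos: [530.6, 44.9, 340.2]
orientation: [0.831, 3.027, 0.001]
ft_force: [-0.3, -0.5, -0.5]
width: 87.8
grasp_force: 0.0
```

```bash
sed -i '/^g=cv2/,$d' chk.py; sed -i '1a shot("scene");shot("scene");shot("side")' chk.py; python3 chk.py
```

```text
[293. 187.] 86 mean [489.3  49.3] deg 173.7 ends [495.8  48.6] [483.1  50. ]
[307. 236.] 260 mean [519.5  45.5] deg 176.0 ends [529.5  44.8] [509.9  46.2]
[168. 247.] 79 mean [478.7 -60.3] deg 175.0 ends [485.  -60.8] [472.4 -59.7]
[162. 300.] 229 mean [513.  -91.8] deg 172.8 ends [525.6 -93.4] [500.7 -90.2]
sil x 288 350 y 195 285
90 [280.  217.6] [352.4 286.7]
95 [279.3 219.3] [353.1 289.6]
100 [278.5 221. ] [353.9 292.7]
```

View pics/c3.png

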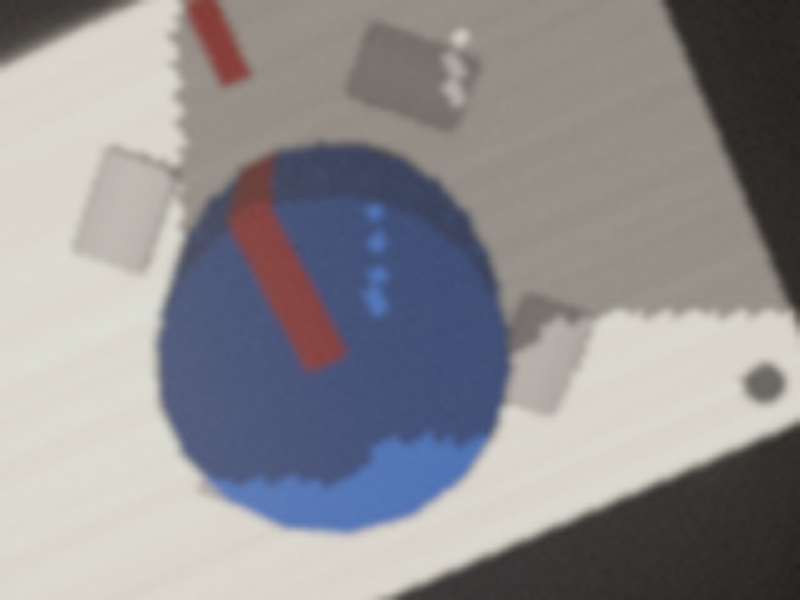

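The crop shows the pointer at 175–176° and the dock direction at 174.5°. The cap's bottom edge is at row 286, as expected for home height, and the gripper is clear.

```bash
python3 -c "
from workcell import ctrl
print(ctrl.close_job())"
```

```text
the job is handed in; nothing more can be done
None
```

I pressed and twisted the proud vessel in well_l home and released it. Its pointer is within about 1.5° of the mark, the highest wrist force I read was about 28 N, no contact with anything else was noticed, and the job is handed in.

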